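Load the keyed sample cassette and switch it in

TASK

Load the grey sample cassette into the open bay of the white docking station, lengthwise and fully home on the bay floor. It goes in only one way round, because the bay's rib must enter the slot hidden under one half of the cassette: feel for it gently, do not force the cassette or let go of it in the bay while it stands proud, and turn it end for end if it needs it. Once it is home, turn the selector dial two clicks clockwise and no further, and leave everything else on the bench where it is.

Things in the scene. Friction and masses are not known exactly. Their poses are not given: they have to be found in the camera images.
- cassette: Loose grey cassette, 150 long (x) x 44 wide (y) x 38 mm high, about 0.4 kg. Origin: centre of the underside, z up. Looks the same both ways round. Underneath, one half has a slot open downward, 14 to 36 mm from the middle along x, 35 wide, 12.5 mm deep; the other half is closed there. Which half differs from start to start, never changes, and cannot be told from this pose or the visible faces.
- cassette_grip (a point): Top centre of the cassette's aluminium grip block, 80 mm above the underside; axes as the cassette. The block is 44 mm along x, 24 mm wide along y, 42 mm high, standing in the middle of the top: pinch it across its width. Twelve fixed white vial caps stand 9 mm above the top, from 28 mm off the middle outward along x.
- station: Fixed white docking station, a box 220 (x) x 250 (y) x 30 mm high. Origin: centre of its underside, on the bench; its position and yaw vary. It carries the bay (+y side) and the selector dial (-y side).
- bay (a point): Centre of the bay floor, 30 mm above the bench, 55 mm to +y of the station's origin; x along the bay, z up. Open above, 158 (x) x 52 mm (y) inside, walls 18 mm high, 6 mm thick. The right way round the cassette comes down flat on the floor, its origin at this height. The wrong way round it meets the rib with its underside about 9 mm above the floor (5 to 9 if it tilts) and goes no further.
- rib (a point): Top centre of the steel cross rib on the bay floor, at +25 mm along the bay's x: 10 mm along x, 22 mm along y, 10 mm high. Axes as the bay.
- dial (a joint): Angle of the selector dial, rad, growing clockwise seen from above. Click positions at 0, 0.6, 1.2 and 1.8; it starts at 0, its fully anticlockwise one. Each click snaps over at the half-way angle, and the released dial rests at the nearest position; passing a click takes less than 0.3 N m. End stops at -0.15 and 1.95.
- dial_grip (a point): On the dial's upright axis, middle of its grip bar, 62 mm above the bench, 65 mm to -y of the station's origin; turns with the dial. The black bar is 50 mm long (this x), 14 mm thick (this y), 28 mm high (top 14 mm above this point), on a disc 54 mm across whose top is 14 mm below this point. At joint value 0 the bar lies along the station's x.
- amber_bottle: Brown glass bottle, 72 mm across, 160 mm tall. Not part of the job. Origin: centre of its underside.
- jar: Small glass jar with black cap, 44 mm across, 55 mm tall. Not part of the job. Origin: centre of its underside.
- beaker: Glass beaker, 64 mm across, 85 mm tall. Not part of the job. Origin: centre of its underside.
- vial_box: Open cardboard vial box with dividers, 100 x 130 x 45 mm. Not part of the job. Origin: centre of its underside.
- wash_bottle: White plastic bottle, 64 mm across, 150 mm tall. Not part of the job. Origin: centre of its underside.
- wrench: Steel wrench 160 mm long, lying. Not part of the job. Origin: middle of it.
- marker_box: Flat cardboard box 50 x 120 x 22 mm. Not part of the job. Origin: centre of its underside.

How it is judged:
On the way, in this order (a step that is already met when the one before it is completed fails the run):
1. the cassette is fully home in the bay, flat on its floor (z of cassette in the frame of bay between -0.003 and 0.003 m and x of cassette in the frame of bay between -0.008 and 0.008 m and y of cassette in the frame of bay between -0.008 and 0.008 m and angle between cassette's own z axis and vertical below 0.03 rad and angle between the x axis of cassette and the x axis of bay, either way round below 0.08 rad), for 0.2 s.
2. then the dial stands two clicks clockwise from its start (value of joint dial between 1.05 and 1.35 rad), for 0.2 s.
At the end, for the whole second after the job is handed in: The cassette lies at rest in the bay, its origin within 3 mm of the floor height and 8 mm of the bay's centre each way, tilted less than 0.03 rad and aligned with the bay within 0.08 rad; the dial rests between 1.05 and 1.35 rad (its third position, two clicks from the start) (all of step 1 and all of step 2 and linear speed of cassette below 0.02 m/s and velocity of joint dial between -0.1 and 0.1 rad/s); the robot touches nothing.
It fails at once if the cassette is let go in the bay while it stands more than 4 mm proud of the floor (contact force between the fingers and cassette below 0.05 N and z of cassette in the frame of bay between 0.004 and 0.08 m and horizontal distance between cassette and bay below 0.03 m).
It fails at once if the cassette is forced: more than 40 N between it and the station (contact force between cassette and station above 40 N).
It fails at once if the dial is turned past two clicks (beyond 1.5 rad) (value of joint dial above 1.5 rad).
It fails at once if something else on the bench is moved more than 30 mm (distance of any of amber_bottle, jar, beaker, vial_box, wash_bottle, wrench, marker_box from where it was at the start of the episode above 0.03 m).
It also fails if it takes over 64 s, if anything falls off the work surface, if the arm or the gripper's body presses on something with over 40 N, if the wrist force passes 120 N, or if a joint passes its speed limit or range.

ROBOT

A 6-joint arm with a two-finger parallel gripper is mounted at the origin on the work surface. World frame = base frame: x ahead of the robot, y to its left, z up, the work surface at z = 0. Lengths are in m, angles in rad, forces in N, time in s.
With the tool pointing down it reaches from about 0.35 to 0.85 m from the base axis. Payload 8.1 kg.
Tool frame: the origin (TCP) lies on the centre line of the jaws, within the pads' length; the fingertips stand 22 mm ahead of it and the grasp point (between the pads) lies 3 mm ahead of it; z points along the fingers, y is the line along which they close (so a half turn about z gives the same grasp; the last joint's range is limited). The gripper opens to 93 mm and grips with 3 to 60 N. Pads are 15 mm wide; open, the fingers measure 128 mm over their backs; the gripper's body (75 mm by 188 mm) begins 65 mm behind the grasp point.
Start: joints at [-1.419, 0.13, 1.488, -0, 1.523, -0.085], TCP at [0.141, -0.583, 0.241] pointing down, gripper open.
Joint ranges: [-2.96, 2.96], [-0.89, 2.26], [0.02, 2.5], [-1.34, 4.48], [0, 2.73], [-2.66, 2.66]. Speed limits (rad/s): [2.39, 2.39, 2.79, 3.14, 3.14, 3.14].

INTERFACE

Orientations are given as a rotation vector (axis times angle).
In Python, from plant import robot gives the robot as it stands.
- The arm moves only by the shell command python3 inch.py 'ROWS' [FORCE]. ROWS is a JSON list of rows, 1 to 20 of them, each written [opening, [dx, dy, dz], turn]: the finger opening in m, then dx, dy, dz in shares of the most that a row can go, 1 being 50 mm, then a turn about the tool's z in units of 0.05 rad; each row shifts and turns the commanded pose from where the row before left it, along the tool's axes as they then stand; what a row does not reach is not made up. A row lasts 1/10 s, in which the tool goes at most 0.05 m and 0.15 rad, less where a joint would pass 70% of its speed; a pose out of reach is approached as far as the arm can. The fingers move at their own pace and stop on an object; FORCE is the grip in N (left out, the last holds). Time passes only in rows, so rows that do not move let the fingers close. It prints the time, the measured TCP pose, the force, the opening and the grip force at its end. Input that does not fit is refused with a message, and nothing moves.
- robot.read_state(): the state, without advancing time (a new reading comes with each control period).
- robot.read_camera(name): name is "side" or "top" or "wrist"; returns a dict with "image" (420x560x3 uint8, red, green, blue), "fx", "fy", "cx", "cy" (pixels), "R" (3x3) and "t" (3): a world point X has camera coordinates R X + t. Camera axes: x right, y down, z forward; pixel columns grow to the right and rows downward; lengths in m; the calibration is good to about 2 mm. The wrist camera is an equidistant fisheye: a pixel r from the principal point sees the ray r / f radians off the axis. A picture is of the moment at which its call begins. There is no depth.
- robot.close_job(): hands the job in; it is judged then, once.
The state is a dict: "t": time; "q": joint angles; "dq": joint speeds; "joint_torque": joint torques, N m; "tool_pos": TCP position; "orientation": TCP orientation; "force": force on the tool from outside, world axes, zero at the start; "wrist_torque": the same for the moment, N m; "opening": finger opening in m; "gripper_force": force on a finger pad.
Only numpy, scipy, OpenCV 4.12 (cv2) and the standard library are available. Lean on these libraries where they do the work, as an engineer would, in place of code of your own. Each camera call takes 0.05 s, during which the arm holds its last target. There are 200 camera calls.

## Working session

There is one attempt and no reset: what is moved stays moved. The work goes in short steps, Python scripts to look and compute and a shell command to move; the robot and the scene stay as the last step left them, time stands still between calls to the robot, and variables do not carry over. Pictures are saved under pics/ and viewed, at most 10 in all, crops included, and the job is handed in when it is done.

```bash
ls; mkdir -p pics; python3 - <<'E'
from plant import robot
import cv2,numpy as np,json
s=robot.read_state();print(s)
for n in("top","side"):
    c=robot.read_camera(n);cv2.imwrite(f"pics/{n}0.png",c["image"][:,:,::-1])
    np.savez(f"{n}0.npz",**c)
    print(n,c["fx"],c["fy"],c["cx"],c["cy"],np.round(c["R"],4).tolist(),c["t"])
E
```

```text
inch.py
pics
plant.py
{'t': 0.0, 'q': array([-1.41938038e+00,  1.31175976e-01,  1.48925229e+00,  2.39886280e-05,
        1.52302770e+00, -8.54123973e-02]), 'dq': array([-0.00140757, -0.00063464,  0.00042757, -0.00072066,  0.00081336,
        0.00050522]), 'joint_torque': array([ 2.37804306e-03, -5.59835887e+01, -4.91758561e+01,  7.70059205e-02,
        3.54514306e-02, -1.35947239e-04]), 'tool_pos': array([ 0.14071492, -0.5827205 ,  0.23959341]), 'orientation': array([-3.11774299e+00, -3.70918404e-01,  5.89234450e-05]), 'force': array([ 0.9244828 , -0.36134525,  0.54242883]), 'wrist_torque': array([ 0.0120835 , -0.04054834, -0.03151527]), 'gripper_force': 0.0, 'opening': 0.0930675302248635}
top 388.55156030373814 388.55156030373814 284.0227213955105 219.21277053012537 [[0.0149, -0.9998, 0.009], [-0.9947, -0.0158, -0.1017], [0.1018, -0.0075, -0.9948]] [0.05530769 0.57131155 0.98365015]
side 379.30559991333183 379.30559991333183 277.01596441958117 204.603771300171 [[0.9277, -0.373, 0.0171], [-0.1865, -0.5028, -0.844], [0.3234, 0.7798, -0.536]] [-0.50929758  0.18479182  0.67809115]
```

View pics/top0.png

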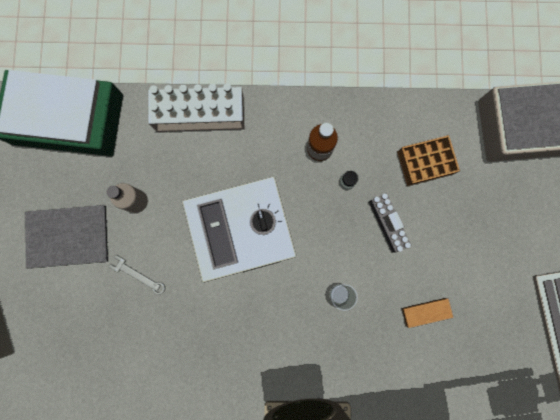

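View pics/side0.png

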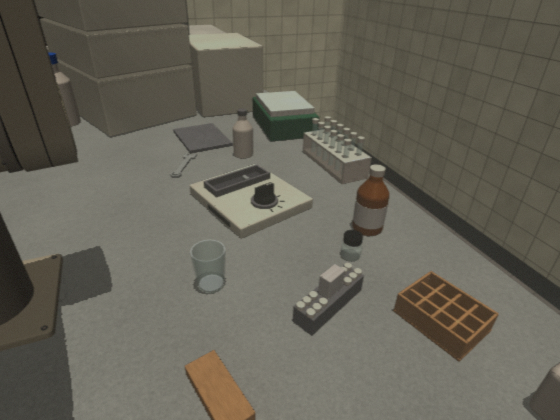

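The top view shows the station centred near (240,228), with the bay at (218,233) and the dial at (263,221). The cassette is at about (391,222). In the side view the station is at (250,195), the cassette at (330,293) and the dial at (264,195). I'll enlarge both for corner picking.

```bash
python3 - <<'E'
import cv2,numpy as np
def crop(n,x,y,w,h,s):
    im=cv2.imread(f"pics/{n}0.png")[y:y+h,x:x+w]
    return cv2.resize(im,None,fx=s,fy=s,interpolation=cv2.INTER_CUBIC)
# offset/scale: top station (176,172) x4 ; top cassette (360,185) x4 below-right
a=crop("top",176,172,125,115,4); b=crop("top",360,187,60,70,4)
o=np.zeros((460,800,3),np.uint8); o[:460,:500]=a; o[:280,520:760]=b
cv2.imwrite("pics/topc.png",o)
a=crop("side",185,155,130,80,4); b=crop("side",290,255,80,75,3)
o=np.zeros((320,800,3),np.uint8); o[:320,:520]=a; o[:225,540:780]=b
cv2.imwrite("pics/sidec.png",o)
E
```

```text
(no output)
```

View pics/topc.png

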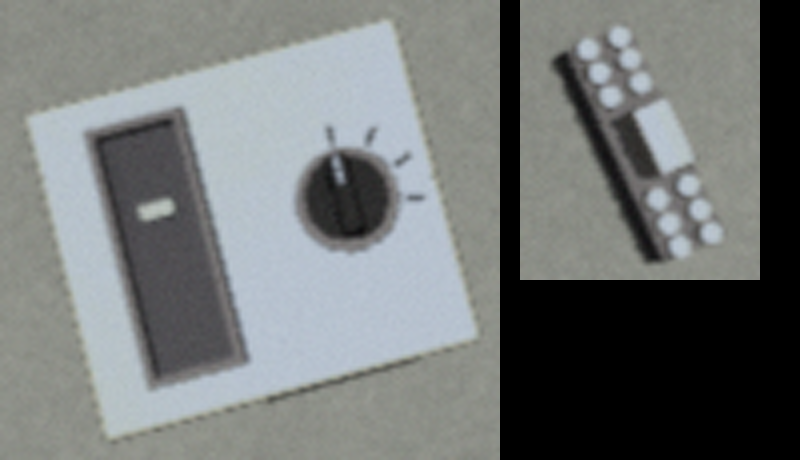

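View pics/sidec.png

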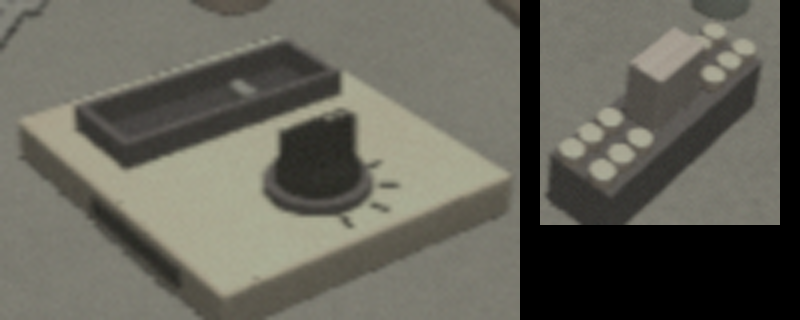

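The crops give the corners. In the top crop the station's top plate is at (27,115), (390,20), (478,337), (108,440), and the rib is at the upper end. I also have the bay wall corners, the bar ends, and the block and caps. I'll fit the poses from both views with height left free.

```bash
cat > fit.py <<'E'
import numpy as np
from scipy.optimize import least_squares
C={n:np.load(f"{n}0.npz") for n in("top","side")}
def proj(n,X):
    c=C[n];p=X@c["R"].T+c["t"];return np.c_[c["fx"]*p[:,0]/p[:,2]+c["cx"],c["fy"]*p[:,1]/p[:,2]+c["cy"]]
def world(p,L):
    c,s=np.cos(p[3]),np.sin(p[3]);return L@np.array([[c,s,0],[-s,c,0],[0,0,1]])+p[:3]
def fit(name,obs,p0):
    f=lambda p:np.concatenate([(proj(n,world(p,np.array(L)))-(np.array(uv)/s+o)).ravel() for n,L,uv,s,o in obs])
    r=least_squares(f,p0,loss="soft_l1");e=f(r.x)
    print(name,np.round(r.x,4),"rms px",np.sqrt(np.mean(e**2)).round(2),"max",abs(e).max().round(2));return r.x
T=(176,172);S=(185,155)
pl=lambda *a:[[x*.11,y*.125,.03] for x,y in a]
bw=lambda *a:[[x*.085,.055+y*.032,.048] for x,y in a]
full=[(1,1),(1,-1),(-1,-1),(-1,1)]
st=[("top",pl(*full),[(27,115),(390,20),(478,337),(108,440)],4,T),
("top",bw(*full),[(86,130),(183,107),(248,360),(150,388)],4,T),
("side",pl((-1,1),(1,-1),(-1,-1)),[(20,122),(510,180),(222,297)],4,S),
("side",bw((-1,1),(1,1),(1,-1),(-1,-1)),[(78,105),(285,40),(340,75),(127,145)],4,S)]
p=fit("station",st,[.55,.1,0,.25])
print("bay",world(p,np.array([[0,.055,.03]])),"rib",world(p,np.array([[.025,.055,.04]])))
d=world(p,np.array([[0,-.065,.062]]));print("dial",d)
for n,o in(("top",T),("side",S)):
    print(n,"dial bar-end px in crop",((proj(n,world(p,np.array([[.025,-.065,.076],[-.025,-.065,.076],[0,-.065,.048]])))-o)*4).round().tolist(),"rib",((proj(n,world(p,np.array([[.025,.055,.04]])))-o)*4).round().tolist())
B=[(.022,.012,.08),(.022,-.012,.08),(-.022,-.012,.08),(-.022,.012,.08)]
cs=[("top",B,np.array([(633,115),(668,100),(695,160),(660,178)])-(520,0),4,(360,187)),
("top",[(0,0,.047)],[np.mean([(588,48),(619,36),(600,72),(630,59),(610,97),(641,83),(658,198),(688,184),(669,223),(700,208),(680,246),(711,233)],axis=0)-(520,0)],4,(360,187)),
("side",[B[3],B[0],B[1],B[2]],np.array([(628,68),(675,30),(708,42),(660,80)])-(540,0),3,(290,255))]
q=fit("cassette",cs,[.55,-.3,0,.4]);print("grip",world(q,np.array([[0,0,.08]])))
E
python3 fit.py
```

```text
station [ 0.545   0.1807 -0.001   0.2793] rms px 0.76 max 1.45
bay [[0.52987339 0.23355168 0.02901905]] rib [[0.55390481 0.24044302 0.03901905]]
dial [[0.56295185 0.11820084 0.06101905]]
top dial bar-end px in crop [[335.0, 153.0], [356.0, 231.0], [348.0, 196.0]] rib [[158.0, 208.0]]
side dial bar-end px in crop [[351.0, 115.0], [284.0, 139.0], [318.0, 167.0]] rib [[243.0, 91.0]]
cassette [ 0.5645 -0.213   0.0014  0.4189] rms px 0.78 max 1.57
grip [[ 0.56452766 -0.2129874   0.08140895]]
```
Heights good. Yaw station 0.279; check edges: left edge top image: (27,115)->(108,440): dx 81, dy 325 → 0.244; top edge: (363, -95): 0.256. Camera rotation -0.015. Hmm 0.279 is with perspective tilt; right edge (88,317): 0.271. OK but uncertain; camera tilt 0.1. Let me use rotation from orientation. Will verify with wrist camera over the bay.

Heights agree with the text: station -1 mm, grip top at 81 mm. Next I move to hover over the cassette.

The manual's scale: shifts go in shares of 50 mm and turns go in units of 0.05 rad. Converting my numbers, 0.0357 m is 0.714, -0.0186 m is -0.372, -0.091 rad is -1.82.

```bash
python3 inch.py '[[0.093, [0.714, -0.372, 0.1], 0], [0.093, [0.714, -0.372, 0.1], 0], [0.093, [0.714, -0.372, 0.1], 0], [0.093, [0.714, -0.372, 0.1], 0], [0.093, [0.714, -0.372, 0.1], 0], [0.093, [0.714, -0.372, 0.1], 0], [0.093, [0.714, -0.372, 0.1], 0], [0.093, [0.714, -0.372, 0.1], 0], [0.093, [0.714, -0.372, 0.1], 0], [0.093, [0.714, -0.372, 0.1], 0], [0.093, [0.714, -0.372, 0.1], 0], [0.093, [0.714, -0.372, 0.1], 0], [0.093, [0.714, -0.372, 0.1], 0], [0.093, [0.714, -0.372, 0.1], 0], [0.093, [0, 0, 0], -1.82], [0.093, [0, 0, 0], -1.82], [0.093, [0, 0, 0], 0], [0.093, [0, 0, 0], 0]]' 30
cat > st.py <<'E'
import numpy as np
from plant import robot
from scipy.spatial.transform import Rotation as R
def pose():
    s=robot.read_state();M=R.from_rotvec(s["orientation"]).as_matrix()
    return s,s["tool_pos"],M
def to(target,heading):
    "needed shift in tool axes (now) and turn"
    s,p,M=pose();h=np.arctan2(M[1,0],M[0,0])
    print("pos",p.round(4),"heading",h.round(4),"tilt z",M[:,2].round(4),"F",s["force"].round(1),"open",s["opening"].round(4))
    print("shift",(M.T@(np.array(target)-p)).round(4),"turn",np.round((h-heading+np.pi)%(2*np.pi)-np.pi,4))
E
python3 - <<'E'
from st import *
import cv2
to([.5645,-.213,.067],.4189)
c=robot.read_camera("wrist");np.savez("w1.npz",**c);cv2.imwrite("pics/w1.png",c["image"][:,:,::-1])
print(c["fx"],c["cx"],c["cy"])
q=robot.read_state()["q"];print(q.round(3))
E
```

```text
t: 1.9
tool_pos: [0.5653, -0.2128, 0.1703]
orientation: [-3.073, -0.649, 0.001]
force: [0.3, 0.4, -0.1]
opening: 0.0931
gripper_force: 0.0Traceback (most recent call last):
  File "<stdin>", line 3, in <module>
  File "st.py", line 10, in to
    print("pos",p.round(4),"heading",h.round(4),"tilt z",M[:,2].round(4),"F",s["force"].round(1),"open",s["opening"].round(4))
                                                                                                        ^^^^^^^^^^^^^^^^^^
AttributeError: 'float' object has no attribute 'round'
```

```bash
sed -i 's/s\["opening"\].round(4)/round(s["opening"],4)/' st.py
python3 - <<'E'
from st import *
import cv2
to([.5645,-.213,.067],.4189)
c=robot.read_camera("wrist");np.savez("w1.npz",**c);cv2.imwrite("pics/w1.png",c["image"][:,:,::-1])
print(c["fx"],c["cx"],c["cy"])
q=robot.read_state()["q"];print(q.round(3))
E
```

```text
pos [ 0.5653 -0.2128  0.1703] heading 0.416 tilt z [-6.e-04  3.e-04 -1.e+00] F [ 0.3  0.4 -0.1] open 0.0931
shift [-7.000e-04 -1.000e-04  1.033e-01] turn -0.0029
325.19226210127806 281.1813595836352 211.80885097046743
[-0.445  0.183  1.559 -0.     1.4    0.71 ]
```

View pics/w1.png

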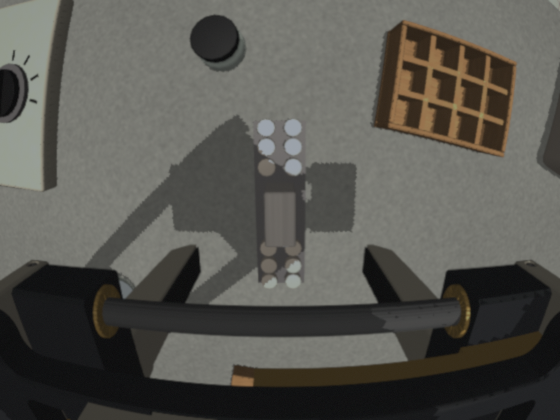

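The wrist view shows the cassette upright in the image, its block spanning (265–296, 192–247), centred between the fingers (about 200 and 362). A ray check against the fit:

```bash
cat > fe.py <<'E'
import numpy as np
def ray(c,u,v):
    d=np.array([u-c["cx"],v-c["cy"]])/c["fx"];r=np.hypot(*d)
    k=np.array([*(d/r*np.sin(r)),np.cos(r)]) if r>0 else np.array([0,0,1.]);return -c["R"].T@c["t"],c["R"].T@k
def at(c,u,v,z):
    o,k=ray(c,u,v);return o+k*(z-o[2])/k[2]
E
python3 - <<'E'
from fe import *
c=np.load("w1.npz")
P=[at(c,*p,.08) for p in[(265,192),(295,192),(296,247),(266,247)]];print(np.round(P,4),np.mean(P,axis=0).round(4))
caps=[at(c,*p,.047) for p in[(266,128),(293,128),(266,147),(293,147),(266,168),(293,167),(268,249),(293,249),(268,265),(293,266),(269,282),(293,281)]]
print("caps mean",np.mean(caps,axis=0).round(4))
d=(np.array(caps[0])+caps[1]-caps[-1]-caps[-2])/2;print(np.arctan2(d[1],d[0]),np.linalg.norm(d))
E
```

```text
[[ 0.5826 -0.192   0.08  ]
 [ 0.5915 -0.2123  0.08  ]
 [ 0.5522 -0.2312  0.08  ]
 [ 0.5427 -0.2098  0.08  ]] [ 0.5672 -0.2113  0.08  ]
caps mean [ 0.5666 -0.2111  0.047 ]
0.4249858478406948 0.13802700233189838
```

Agreement is within 2.5 mm. I use the average, descend and grip.

```bash
python3 inch.py '[[0.093, [0.02, -0.01, 0.6], -0.12], [0.093, [0, 0, 0.6], 0], [0.093, [0, 0, 0.5], 0], [0.093, [0, 0, 0.3], 0], [0.06, [0, 0, 0.06], 0], [0.02, [0, 0, 0], 0], [0.02, [0, 0, 0], 0], [0.02, [0, 0, 0], 0], [0.02, [0, 0, 0], 0], [0.02, [0, 0, 0], 0]]' 40
python3 inch.py '[[0.02, [0, 0, -0.2], 0], [0.02, [0, 0, -0.8], 0], [0.02, [0, 0, -0.8], 0], [0.02, [0, 0, -0.2], 0], [0.02, [0, 0, 0], 0]]'
python3 - <<'E'
from st import *
to([.5298,.2336,.18],.2793)
E
```

```text
t: 2.95
tool_pos: [0.5667, -0.2122, 0.0684]
orientation: [3.07, 0.662, 0.001]
force: [0.0, 0.2, 0.0]
opening: 0.05
gripper_force: 0.0
t: 3.45
tool_pos: [0.5681, -0.2128, 0.1714]
orientation: [3.067, 0.662, 0.008]
force: [-0.5, 0.4, 0.3]
opening: 0.0199
gripper_force: 0.0
pos [ 0.5681 -0.2128  0.1714] heading 0.4248 tilt z [ 0.0055 -0.0026 -1.    ] F [-0.5  0.4  0.3] open 0.0199
shift [ 0.1492 -0.4225 -0.01  ] turn 0.1455
```

The fingers were slow and I lifted before they closed. I reopen to 50 mm, check, descend again and wait longer.

```bash
python3 inch.py '[[0.07, [0, 0, 0], 0], [0.07, [0, 0, 0], 0], [0.07, [0, 0, 0], 0], [0.07, [0, 0, 0], 0], [0.07, [0, 0, 0], 0], [0.07, [0, 0, 0], 0]]'
python3 - <<'E'
from st import *
from fe import *
import cv2
to([.566,-.212,.067],.422)
a=np.load("w1.npz");c=robot.read_camera("wrist")
np.savez("w2.npz",**c)
# cap centroids by brightness in the same world window
for k in(a,c):
    g=k["image"].min(2)[100:180,240:320];m=(g>125).astype(np.uint8)
    n,l,s,ce=cv2.connectedComponentsWithStats(m)
    pts=[ce[i]+(240,100) for i in range(1,n) if s[i,4]>60]
    print([at(k,*p,.047)[:2].round(4).tolist() for p in pts])
E
```

```text
t: 4.05
tool_pos: [0.5661, -0.2119, 0.1673]
orientation: [-3.071, -0.662, 0.001]
force: [0.4, -0.2, -0.5]
opening: 0.0639
gripper_force: 0.0
pos [ 0.5661 -0.2119  0.1673] heading 0.4248 tilt z [-5.e-04  3.e-04 -1.e+00] F [ 0.4 -0.2 -0.5] open 0.0639
shift [-1.000e-04  0.000e+00  1.003e-01] turn 0.0028
[[0.6254, -0.1721], [0.6345, -0.1923], [0.6112, -0.1791], [0.62, -0.1991], [0.6047, -0.2061]]
[[0.635, -0.192], [0.6254, -0.1721], [0.6111, -0.179], [0.62, -0.199], [0.605, -0.206]]
```

The cassette has not moved.

Converted, 0.03 m is 0.6, 0.025 m is 0.5.

```bash
python3 inch.py '[[0.07, [0, 0, 0.6], 0], [0.07, [0, 0, 0.6], 0], [0.07, [0, 0, 0.5], 0], [0.05, [0, 0, 0.3], 0], [0.02, [0, 0, 0], 0], [0.02, [0, 0, 0], 0], [0.02, [0, 0, 0], 0], [0.02, [0, 0, 0], 0], [0.02, [0, 0, 0], 0], [0.02, [0, 0, 0], 0], [0.02, [0, 0, 0], 0], [0.02, [0, 0, 0], 0]]' 45
```

```text
t: 5.3
tool_pos: [0.5668, -0.2121, 0.0686]
orientation: [3.07, 0.662, 0.002]
force: [-1.9, 1.7, 6.5]
opening: 0.0239
gripper_force: 45.0
```

Converted, -0.04 m is -0.8, -0.02 m is -0.4.

```bash
python3 inch.py '[[0.02, [0, 0, -0.2], 0], [0.02, [0, 0, -0.8], 0], [0.02, [0, 0, -0.8], 0], [0.02, [0, 0, -0.4], 0], [0.02, [0, 0, 0], 0], [0.02, [0, 0, 0], 0]]'
python3 - <<'E'
from st import *
from fe import *
import cv2
to([.5298,.2336,.16],.2793)
c=robot.read_camera("wrist");np.savez("w3.npz",**c);cv2.imwrite("pics/w3.png",c["image"][100:300,180:380,::-1])
E
```

```text
t: 5.9
tool_pos: [0.5658, -0.2119, 0.1768]
orientation: [-3.071, -0.662, 0.001]
force: [0.5, 0.7, -6.7]
opening: 0.0237
gripper_force: 45.0
pos [ 0.5658 -0.2119  0.1768] heading 0.4248 tilt z [-7.e-04  2.e-04 -1.e+00] F [ 0.5  0.7 -6.7] open 0.0237
shift [ 0.1508 -0.4207  0.0169] turn 0.1455
```

Converted, -0.0399 m is -0.798, -0.0036 m is -0.072, 0.0728 rad is 1.456.

```bash
python3 inch.py '[[0.02, [0, 0, 0], 1.456], [0.02, [0, 0, 0], 1.456], [0.02, [-0.072, -0.798, 0], 0], [0.02, [-0.072, -0.798, 0], 0], [0.02, [-0.072, -0.798, 0], 0], [0.02, [-0.072, -0.798, 0], 0], [0.02, [-0.072, -0.798, 0], 0], [0.02, [-0.072, -0.798, 0], 0], [0.02, [-0.072, -0.798, 0], 0], [0.02, [-0.072, -0.798, 0], 0], [0.02, [-0.072, -0.798, 0], 0], [0.02, [-0.072, -0.798, 0], 0], [0.02, [0, -0.798, 0], 0], [0.02, [0, 0, 0], 0], [0.02, [0, 0, 0], 0]]'
python3 - <<'E'
from st import *
import cv2
to([.5298,.2336,.14],.2793)
c=robot.read_camera("wrist");np.savez("w4.npz",**c);cv2.imwrite("pics/w4.png",cv2.resize(c["image"][0:300,140:540,::-1],None,fx=2,fy=2,interpolation=cv2.INTER_CUBIC))
E
```

```text
t: 7.45
tool_pos: [0.4091, 0.2001, 0.1755]
orientation: [3.109, 0.441, -0.006]
force: [-0.4, -0.0, -3.8]
opening: 0.0239
gripper_force: 45.0
pos [0.4091 0.2001 0.1755] heading 0.2818 tilt z [-0.0035 -0.0017 -1.    ] F [-0.4 -0.  -3.8] open 0.0239
shift [0.1254 0.0013 0.035 ] turn 0.0025
```

View pics/w4.png

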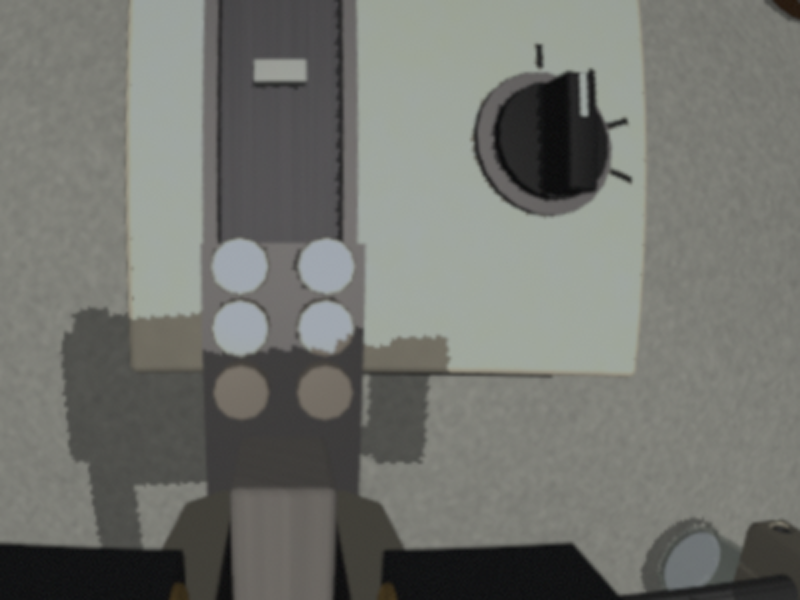

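The view shows the rib at crop (280,70), the bay walls at columns 204 and 357, the station's near corners at (132,370) and (634,374), and the cassette's caps and end edge at row 243. Now I work out cassette against bay.

```bash
python3 - <<'E'
from fe import *
c=np.load("w4.npz");g=lambda u,v,z:at(c,u/2+140,v/2,z)
p=np.array([.545,.1807]);
def st(P,y=.2793):
    d=P[:2]-p;C,S=np.cos(y),np.sin(y);return np.array([C*d[0]+S*d[1],-S*d[0]+C*d[1]]).round(4)
print("rib",st(np.mean([g(*q,.04) for q in[(254,58),(307,58),(307,83),(254,83)]],axis=0)),"exp .025 .055")
print("corners",st(g(132,370,.03)),st(g(634,374,.03)))
for v in(0,110,230): print("walls",st(g(204,v,.048)),st(g(357,v,.048)),"exp .087 .023")
t=np.array([.4091,.2001]);
def tl(P,y=.2818):
    d=P[:2]-t;C,S=np.cos(y),np.sin(y);return np.array([C*d[0]+S*d[1],S*d[0]-C*d[1]]).round(4)
z0=.1755-.068
for q in[(240,266),(326,266),(240,327),(326,327),(241,392),(324,392)]: print("cap",tl(g(*q,z0+.047)))
print("end",tl(g(204,243,z0+.038)),tl(g(364,243,z0+.038)))
w=np.load("w1.npz")
for q in[(266,128),(293,128),(266,147),(293,147),(266,168),(293,167),(268,249),(293,249),(268,265),(293,266),(269,282),(293,281)]:
    P=at(w,*q,.047);d=P[:2]-[.5668,-.2121];y=.4248;C,S=np.cos(y),np.sin(y);print("w1 cap",np.array([C*d[0]+S*d[1],S*d[0]-C*d[1]]).round(4))
E
```

```text
rib [0.0268 0.0573] exp .025 .055
corners [-0.1066  0.1256] [-0.1057 -0.121 ]
walls [0.0581 0.0896] [0.0582 0.0252] exp .087 .023
walls [0.0075 0.0888] [0.0076 0.0256] exp .087 .023
walls [-0.0438  0.0888] [-0.0436  0.0254] exp .087 .023
cap [ 0.0697 -0.0107]
cap [0.0697 0.011 ]
cap [ 0.054  -0.0108]
cap [0.054  0.0112]
cap [ 0.0369 -0.0108]
cap [0.0369 0.0109]
end [ 0.0757 -0.0209] [0.0758 0.0218]
w1 cap [ 0.0692 -0.0119]
w1 cap [0.069  0.0102]
w1 cap [ 0.0535 -0.0121]
w1 cap [0.0533 0.0101]
w1 cap [ 0.036  -0.0124]
w1 cap [0.0366 0.0101]
w1 cap [-0.0361 -0.0121]
w1 cap [-0.0363  0.0101]
w1 cap [-0.0518 -0.0124]
w1 cap [-0.053   0.0102]
w1 cap [-0.0693 -0.0119]
w1 cap [-0.0685  0.0103]
```

The cassette sits centred in the tool to within 0.5 mm. The bay is about 2 mm off the fit, within calibration, and I trust the wrist view for the relative fit. I move over the bay and lower to just above the walls.

Converted, 0.0254 m is 0.508, 0.02 m is 0.4.

```bash
python3 inch.py '[[0.02, [0.508, -0.002, 0], 0], [0.02, [0.508, -0.002, 0], 0], [0.02, [0.508, -0.002, 0], 0], [0.02, [0.508, -0.002, 0], 0], [0.02, [0.508, -0.002, 0], 0], [0.02, [0, 0, 0.4], 0], [0.02, [0, 0, 0.36], 0], [0.02, [0, 0, 0.12], 0], [0.02, [0, 0, 0], 0], [0.02, [0, 0, 0], 0]]'
python3 - <<'E'
from st import *
to([.5307,.2359,.1075],.2825)
E
```

```text
t: 8.5
tool_pos: [0.533, 0.2348, 0.1341]
orientation: [3.111, 0.436, 0.0]
force: [-0.5, 0.2, -3.3]
opening: 0.0238
gripper_force: 45.0
pos [0.533  0.2348 0.1341] heading 0.2782 tilt z [ 2.e-04 -0.e+00 -1.e+00] F [-0.5  0.2 -3.3] open 0.0238
shift [-0.0019 -0.0017  0.0266] turn -0.0043
```

```bash
python3 inch.py '[[0.02, [-0.036, -0.032, 0.08], -0.08], [0.02, [0, 0, 0.08], 0], [0.02, [0, 0, 0.06], 0], [0.02, [0, 0, 0], 0]]'
python3 - <<'E'
from st import *
import cv2
to([.5307,.2359,.1075],.2825)
o=[]
for n in("side","wrist"):
    c=robot.read_camera(n);np.savez(n+"5.npz",**c);im=c["image"][:,:,::-1]
    o.append(cv2.resize(im[100:220,180:320] if n=="side" else im[60:300,140:420],(400,343),interpolation=cv2.INTER_CUBIC))
cv2.imwrite("pics/s5.png",np.hstack(o))
E
```

```text
t: 8.9
tool_pos: [0.5301, 0.2365, 0.1221]
orientation: [3.11, 0.444, -0.001]
force: [-0.2, 0.5, -4.2]
opening: 0.0236
gripper_force: 45.0
pos [0.5301 0.2365 0.1221] heading 0.2835 tilt z [-7.e-04 -3.e-04 -1.e+00] F [-0.2  0.5 -4.2] open 0.0236
shift [0.0005 0.0007 0.0146] turn 0.001
```

View pics/s5.png

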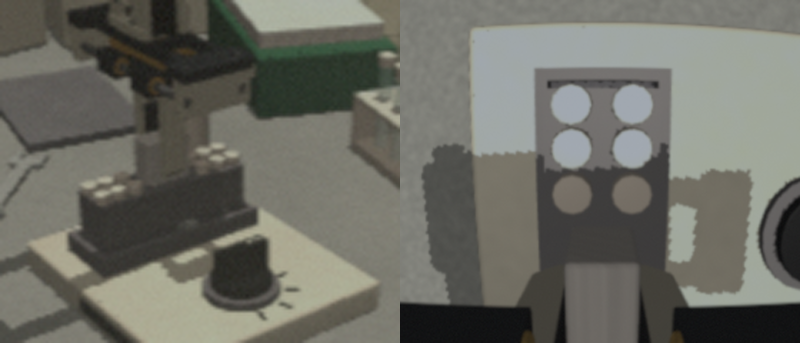

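The side view shows the cassette level just above the bay. The wrist view has the wall at columns 535–672, caps centred at 601, and the far gap at rows 80–90. I check x, then descend.

```bash
python3 - <<'E'
from fe import *
c=np.load("wrist5.npz");s=280/400;g=lambda u,v,z:at(c,140+(u-400)*s,60+v*s,z)
t=np.array([.5301,.2365]);C,S=np.cos(.2835),np.sin(.2835)
def tl(P):
    d=P[:2]-t;return np.array([C*d[0]+S*d[1],S*d[0]-C*d[1]]).round(4)
print("outer wall far",tl(g(535,68,.048)),tl(g(672,68,.048)),"exp .085 +-.032")
print("inner",tl(g(548,80,.048)),tl(g(658,80,.048)),"exp .079 +-.026")
print("caps",tl(g(571,104,.101)),tl(g(632,104,.101)),"exp .069")
E
python3 inch.py '[[0.02, [0.01, 0.016, 0.06], 0], [0.02, [0, 0, 0.06], 0], [0.02, [0, 0, 0.04], 0], [0.02, [0, 0, 0], 0]]'
```

```text
outer wall far [ 0.0858 -0.0312] [0.0859 0.0329] exp .085 +-.032
inner [ 0.0799 -0.0251] [0.08   0.0263] exp .079 +-.026
caps [ 0.0699 -0.0109] [0.0699 0.0108] exp .069
t: 9.4
tool_pos: [0.5308, 0.2357, 0.114]
orientation: [3.11, 0.443, -0.002]
force: [0.0, -0.0, -4.3]
opening: 0.0236
gripper_force: 45.0
```

```bash
python3 inch.py '[[0.02, [0, 0, 0.04], 0], [0.02, [0, 0, 0.04], 0], [0.02, [0, 0, 0], 0]]'; python3 inch.py '[[0.02, [0, 0, 0.03], 0], [0.02, [0, 0, 0], 0]]'; python3 inch.py '[[0.02, [0, 0, 0.03], 0], [0.02, [0, 0, 0], 0]]'
```

```text
t: 9.7
tool_pos: [0.531, 0.2358, 0.1103]
orientation: [3.11, 0.443, -0.001]
force: [-0.5, 0.0, -4.2]
opening: 0.0237
gripper_force: 45.0
t: 9.9
tool_pos: [0.5311, 0.2358, 0.1089]
orientation: [3.11, 0.443, -0.0]
force: [0.2, -0.2, -3.9]
opening: 0.0235
gripper_force: 45.0
t: 10.1
tool_pos: [0.5311, 0.2358, 0.1075]
orientation: [3.11, 0.443, -0.0]
force: [-0.1, -1.0, -4.9]
opening: 0.0235
gripper_force: 45.0
```

```bash
for i in 1 2 3; do python3 inch.py '[[0.02, [0, 0, 0.02], 0], [0.02, [0, 0, 0], 0]]' | grep -E "pos|force:"; done
```

```text
tool_pos: [0.5311, 0.2359, 0.1065]
force: [-0.4, 0.0, -3.9]
gripper_force: 45.0
tool_pos: [0.5311, 0.2358, 0.1055]
force: [-1.2, 0.1, -4.0]
gripper_force: 45.0
tool_pos: [0.5311, 0.2358, 0.1045]
force: [0.2, -0.3, -4.1]
gripper_force: 45.0
```

```bash
for i in 1 2 3 ; do python3 inch.py '[[0.02, [0, 0, 0.02], 0], [0.02, [0, 0, 0], 0]]' | grep -E "pos|^force:"; done
```

```text
tool_pos: [0.5311, 0.2358, 0.1035]
force: [0.3, 0.1, -5.3]
tool_pos: [0.5311, 0.2358, 0.1025]
force: [0.1, 1.0, -3.8]
tool_pos: [0.5311, 0.2358, 0.1015]
force: [0.2, -0.8, -4.1]
```

Already below the rib-contact height with no force, so this is the right way round. I continue gently to the floor.

```bash
for i in 1 2 ; do python3 inch.py '[[0.02, [0, 0, 0.02], 0], [0.02, [0, 0, 0], 0]]' | grep -E "pos|^force:"; done;  for i in 1 2 ; do python3 inch.py '[[0.02, [0, 0, 0.01], 0], [0.02, [0, 0, 0], 0]]' | grep -E "pos|^force:"; done
```

```text
tool_pos: [0.5311, 0.2358, 0.1005]
force: [-0.3, 0.6, -4.7]
tool_pos: [0.5311, 0.2358, 0.0995]
force: [-0.3, 0.1, -3.5]
tool_pos: [0.5311, 0.2358, 0.0991]
force: [0.8, -0.6, -4.0]
tool_pos: [0.5312, 0.2359, 0.0986]
force: [0.5, -0.3, -4.6]
```

```bash
for i in 1 2 3 ; do python3 inch.py '[[0.02, [0, 0, 0.01], 0], [0.02, [0, 0, 0], 0]]' | grep -E "pos|^force:"; done
```

```text
tool_pos: [0.5312, 0.2359, 0.0986]
force: [-3.5, -0.6, 2.2]
tool_pos: [0.5313, 0.2359, 0.0986]
force: [-5.4, -0.8, 7.1]
tool_pos: [0.5312, 0.2359, 0.0986]
force: [-7.1, -1.6, 10.8]
```

Contact is at TCP 0.0986, so the underside is at 0.030, exactly floor height. I relax the push, release and rise.

```bash
python3 inch.py '[[0.02, [0, 0, -0.02], 0], [0.02, [0, 0, 0], 0]]';python3 inch.py '[[0.06, [0, 0, 0], 0], [0.06, [0, 0, 0], 0], [0.06, [0, 0, 0], 0], [0.06, [0, 0, 0], 0], [0.06, [0, 0, 0], 0], [0.06, [0, 0, 0], 0]]'; python3 inch.py '[[0.06, [0, 0, -0.4], 0], [0.06, [0, 0, -0.8], 0], [0.06, [0, 0, -0.6], 0], [0.06, [0, 0, 0], 0]]'
python3 - <<'E'
from st import *
import cv2
to([.5649,.1190,.0665],.2825)
o=[]
for n in("side","wrist"):
    c=robot.read_camera(n);np.savez(n+"6.npz",**c);im=c["image"][:,:,::-1]
    o.append(cv2.resize(im[130:250,180:320] if n=="side" else im[40:280,170:450],(400,343),interpolation=cv2.INTER_CUBIC))
cv2.imwrite("pics/s6.png",np.hstack(o))
E
```

```text
t: 12.9
tool_pos: [0.5314, 0.236, 0.0986]
orientation: [-3.11, -0.443, -0.001]
force: [-2.8, -0.6, 3.9]
opening: 0.0235
gripper_force: 45.0
t: 13.5
tool_pos: [0.5312, 0.2359, 0.0981]
orientation: [-3.11, -0.443, 0.0]
force: [-0.3, 0.0, 0.1]
opening: 0.0598
gripper_force: 0.0
t: 13.9
tool_pos: [0.5341, 0.2369, 0.1942]
orientation: [-3.108, -0.443, -0.014]
force: [1.2, 0.4, 0.2]
opening: 0.0603
gripper_force: 0.0
pos [0.5341 0.2369 0.1942] heading 0.2832 tilt z [ 0.0087  0.003  -1.    ] F [1.2 0.4 0.2] open 0.0603
shift [-0.0046  0.1218  0.1276] turn 0.0007
```

View pics/s6.png

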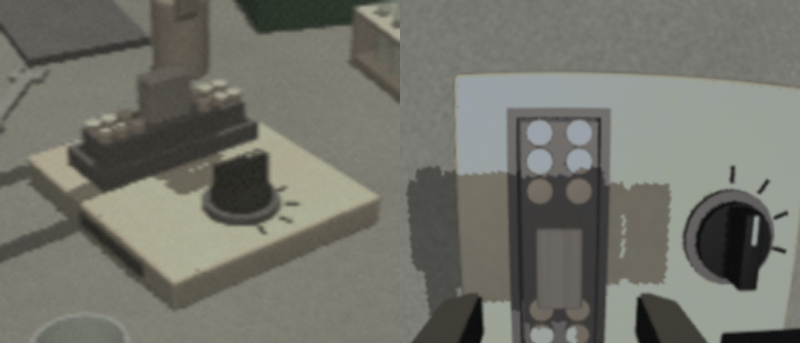

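The cassette is flush in the bay. For the dial I refine its axis from this view. q6 would reach 2.70, past its limit, so I rotate the tool half a turn first.

```bash
python3 - <<'E'
from fe import *
c=np.load("wrist6.npz");s=.7;g=lambda u,v,z:at(c,170+(u-400)*s,40+v*s,z)
print("disc",g(729.5,237,.048),"block top",g(559,268,.11), "wallfar",g(508,108,.048),g(611,108,.048))
E
python3 inch.py '[[0.06, [-0.02, 0.8, 0.2], 0], [0.06, [-0.02, 0.8, 0.2], 0], [0.06, [-0.02, 0.8, 0.2], 0], [0.06, [0, 0, 0], -3], [0.06, [0, 0, 0], -3], [0.06, [0, 0, 0], -3], [0.06, [0, 0, 0], -3], [0.06, [0, 0, 0], -3], [0.06, [0, 0, 0], -3], [0.06, [0, 0, 0], -3], [0.06, [0, 0, 0], -3], [0.06, [0, 0, 0], -3], [0.06, [0, 0, 0], -3]]'
python3 inch.py '[[0.06, [0, 0, 0], -3], [0.06, [0, 0, 0], -3], [0.06, [0, 0, 0], -3], [0.06, [0, 0, 0], -3], [0.06, [0, 0, 0], -3], [0.06, [0, 0, 0], -3], [0.06, [0, 0, 0], -3], [0.06, [0, 0, 0], -3], [0.06, [0, 0, 0], -3], [0.06, [0, 0, 0], -3], [0.06, [0, 0, 0], -2.84], [0.06, [0, 0, 0], 0], [0.06, [0, 0, 0], 0]]'
python3 - <<'E'
from st import *
import cv2
to([.5643,.1206,.074],.2825+np.pi);print(robot.read_state()["q"].round(3))
c=robot.read_camera("wrist");np.savez("w7.npz",**c);im=c["image"][:,:,::-1]
cv2.imwrite("pics/w7.png",cv2.resize(im[100:320,140:440],None,fx=2.5,fy=2.5,interpolation=cv2.INTER_CUBIC))
E
```

```text
disc [0.56595423 0.12691561 0.048     ] block top [0.53296701 0.23646214 0.11      ] wallfar [0.60363131 0.28978386 0.048     ] [0.6213742  0.22894257 0.048     ]
t: 15.3
tool_pos: [0.5605, 0.1196, 0.1559]
orientation: [-1.964, -2.449, 0.004]
force: [0.5, -1.0, 0.6]
opening: 0.0603
gripper_force: 0.0
t: 16.6
tool_pos: [0.561, 0.1197, 0.1567]
orientation: [0.437, -3.109, -0.0]
force: [-0.4, -0.2, -0.0]
opening: 0.0599
gripper_force: 0.0
pos [0.561  0.1197 0.1567] heading -2.8624 tilt z [-2.2e-03 -3.0e-04 -1.0e+00] F [-0.4 -0.2 -0. ] open 0.0599
shift [-0.0036 -0.0001  0.0827] turn -0.0033
[ 0.121  0.116  1.659  0.     1.369 -1.729]
```

View pics/w7.png

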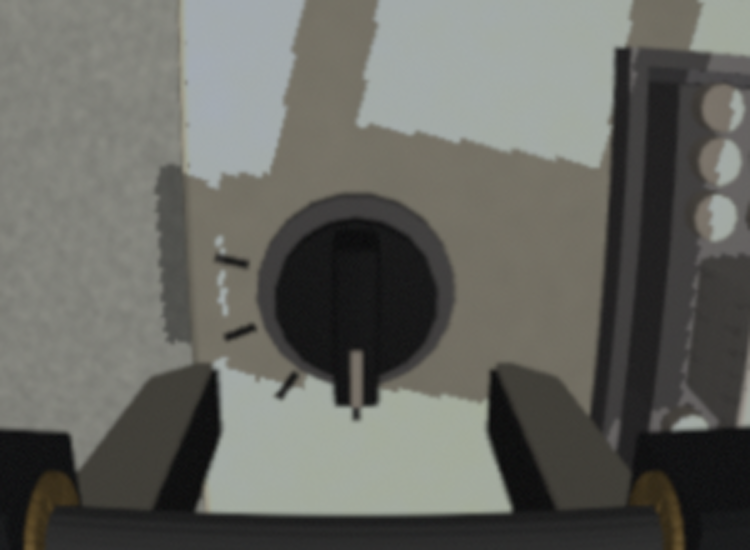

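The bar is centred at column 356 between fingers at 217 and 490, with its top spanning rows 232–405.

```bash
python3 - <<'E'
from fe import *
from st import to
c=np.load("w7.npz");g=lambda u,v,z:at(c,140+u/2.5,100+v/2.5,z)
a,b=g(355,232,.076),g(356,405,.076);print(a,b,np.linalg.norm(a-b),(a+b)/2, np.arctan2(*(b-a)[1::-1]))
d=g(356,290,.048);print("disc",d, np.linalg.norm(g(257,290,.048)-g(456,290,.048)))
m=(a+b)/2;to([m[0],m[1],.074],.2825+np.pi)
E
```

```text
[0.53624271 0.11331826 0.076     ] [0.58754063 0.12840071 0.076     ] 0.053469210580870404 [0.56189167 0.12085949 0.076     ] 0.2859587184097577
disc [0.56035388 0.1206979  0.048     ] 0.06500231979819071
pos [0.5612 0.1197 0.157 ] heading -2.862 tilt z [-1.7e-03 -2.0e-04 -1.0e+00] F [ 0.2 -0.2 -0.2] open 0.0598
shift [-0.0011  0.0009  0.083 ] turn -0.003
```

Converted, -0.002 m is -0.04, 0.03 m is 0.6, -0.003 rad is -0.06.

```bash
python3 inch.py '[[0.05, [-0.04, 0.014, 0.6], -0.06], [0.05, [0, 0, 0.6], 0], [0.05, [0, 0, 0.36], 0], [0.05, [0, 0, 0.1], 0], [0.05, [0, 0, 0], 0], [0.005, [0, 0, 0], 0], [0.005, [0, 0, 0], 0], [0.005, [0, 0, 0], 0], [0.005, [0, 0, 0], 0], [0.005, [0, 0, 0], 0], [0.005, [0, 0, 0], 0], [0.005, [0, 0, 0], 0]]' 15
```

```text
t: 17.85
tool_pos: [0.5638, 0.1212, 0.0756]
orientation: [-0.449, 3.109, 0.0]
force: [0.1, 1.8, 3.1]
opening: 0.0138
gripper_force: 15.0
```

Converted, 0.1 rad is 2.

```bash
python3 inch.py '[[0.005, [0, 0, 0], 2], [0.005, [0, 0, 0], 2], [0.005, [0, 0, 0], 2], [0.005, [0, 0, 0], 2], [0.005, [0, 0, 0], 2], [0.005, [0, 0, 0], 2], [0.005, [0, 0, 0], 2], [0.005, [0, 0, 0], 2], [0.005, [0, 0, 0], 2], [0.005, [0, 0, 0], 2], [0.005, [0, 0, 0], 0], [0.005, [0, 0, 0], 0]]'
python3 -c "
from st import *
to([.5638,.1212,.0756],.283+np.pi-1.2)"
```

```text
t: 19.05
tool_pos: [0.5639, 0.1215, 0.0755]
orientation: [1.092, 2.945, 0.002]
force: [0.0, 4.6, 4.0]
opening: 0.0138
gripper_force: 15.0
pos [0.5639 0.1215 0.0755] heading 2.4312 tilt z [ 8.e-04  8.e-04 -1.e+00] F [0.  4.6 4. ] open 0.0138
shift [-0.0002 -0.0003 -0.0001] turn 0.2066
```

```bash
python3 inch.py '[[0.005, [0, 0, 0], 2], [0.005, [0, 0, 0], 2], [0.005, [0, 0, 0], 0], [0.005, [0, 0, 0], 0], [0.05, [0, 0, 0], 0], [0.05, [0, 0, 0], 0], [0.05, [0, 0, 0], 0], [0.05, [0, 0, 0], 0], [0.05, [0, 0, 0], 0], [0.05, [0, 0, -0.6], 0], [0.05, [0, 0, -1], 0], [0.05, [0, 0, -0.8], 0], [0.05, [0, 0, 0], 0], [0.05, [0, 0, 0], 0]]'
python3 - <<'E'
from st import *
import cv2
to([.5638,.1212,.0756],.283+np.pi-1.2)
o=[]
for n in("side","wrist"):
    c=robot.read_camera(n);np.savez(n+"8.npz",**c);im=c["image"][:,:,::-1]
    o.append(cv2.resize(im[130:250,180:320] if n=="side" else im[60:300,140:420],(400,343),interpolation=cv2.INTER_CUBIC))
cv2.imwrite("pics/s8.png",np.hstack(o))
E
```

```text
t: 20.45
tool_pos: [0.5644, 0.1211, 0.1966]
orientation: [1.384, 2.817, 0.002]
force: [-0.9, -0.1, -1.2]
opening: 0.0504
gripper_force: 0.0
pos [0.5644 0.1211 0.1966] heading 2.2283 tilt z [ 3.e-03  3.e-04 -1.e+00] F [-0.9 -0.1 -1.2] open 0.0504
shift [ 0.0007 -0.0007  0.121 ] turn 0.0037
```

View pics/s8.png

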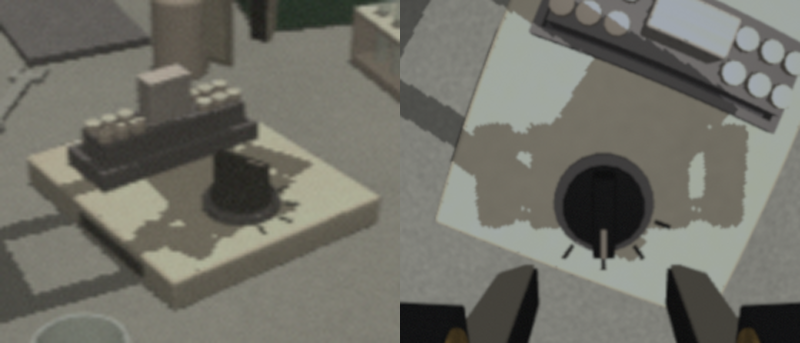

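The bar points at the third tick at crop (603,262): two ticks sit anticlockwise of it and one clockwise. The cassette is still flush and the arm is clear. I'm handing in.

```bash
python3 -c "
from plant import robot
print(robot.close_job())"
```

```text
the job is handed in; nothing more can be done
None
```

The cassette is fully home on the bay floor; it went in the right way round on the first try. The dial rests at its third position, two clicks clockwise. Nothing else was touched as far as I could tell, and I handed the job in at about 20.5 s; no verdict came back.

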